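Re-rack the stripped reader parts in reverse order

ROBOT

A 7-joint arm with a two-finger parallel gripper is mounted at the origin on the work surface. World frame = base frame: x ahead of the robot, y to its left, z up, the work surface at z = 0. Lengths are in m, angles in rad, forces in N, time in s.
With the tool pointing down it reaches from about 0.4 to 0.875 m from the base axis. Payload 19.3 kg.
Tool frame: the origin (TCP) lies on the centre line of the jaws, within the pads' length; the fingertips stand 14 mm ahead of it and the grasp point (between the pads) lies 5 mm behind it (bot.tip_extent is the distance from the TCP to the fingertips, in m); z points along the fingers, y is the line along which they close (so a half turn about z gives the same grasp; the last joint's range is limited). The gripper opens to 85 mm and grips with 20 to 120 N. Pads are 22 mm wide; open, the fingers measure 114 mm over their backs; the gripper's body (76 mm by 85 mm) begins 54 mm behind the grasp point. The pads swing forward as they close: fully open they stand 13 mm farther back than shut.
Start: joints at [1.256, 0.521, -0.036, 1.599, 0.021, 1.021, -0.113], TCP at [0.151, -0.606, 0.245] pointing down, gripper open.
Joint ranges: [-2.91, 2.91], [-0.3, 2.13], [-1.5, 1.42], [0.17, 2.43], [-1.26, 4.41], [0.16, 1.93], [-2.52, 2.52]. Speed limits (rad/s): [1.89, 1.89, 2.39, 2.39, 3.01, 3.01, 3.01].

INTERFACE

Orientations are given as [roll, pitch, yaw] about the fixed x, y, z axes, in that order (R = Rz(yaw) Ry(pitch) Rx(roll)).
In Python, from workcell import monitor, grab_frame, camera_model, bot gives the robot as it stands.
- The arm moves only by the tool move_arm, never from a script. Its argument "moves" is a list of rows, each a list of 4 numbers: the shift along the world's x, y, z in mm, then the turn about the world's z in rad. A call has 1 to 12 rows; each row is the pose to reach, as a shift and turn from the pose commanded when the call began; what a row does not reach only later rows make up. A row lasts 1/8 s, in which the tool goes at most 62.5 mm and 10.7 degrees, less where a joint would pass 70% of its speed; a pose out of reach is approached as far as the arm can. A call with a gripper value outside its range is refused whole. "gripper" is the opening, from 0 (shut) to 1 (fully open), set as the call begins (left out, the last holds). The fingers move at their own pace and stop on an object; "newtons" is the grip in N (left out, the last holds). Time passes only in rows, so rows that repeat a pose let the fingers close. It gives the time, the measured TCP pose, the force, the opening and the grip force at its end, in the units of the state.
- monitor.observe(): the state, without advancing time (a new reading comes with each control period).
- grab_frame(name): name is "scene" or "top" or "wrist"; returns the picture (480x640x3 uint8, blue, green, red); there is no depth.
- camera_model(name): a dict with "vfov" (degrees; the focal length in pixels is half the picture's height over the tangent of half this angle, whatever the lens; pixels are square), "cx", "cy" (the principal point, pixels), "k1" (the pictures are not rectified: a ray, as slopes to the right and down, at radius r is drawn at 1 + k1 r^2 times it, then the intrinsics apply), "R" (3x3) and "t" (3): a world point X has camera coordinates R X + t; the wrist camera has in their place "T_tool_cam" (4x4, takes a point from camera to tool coordinates, whose origin is the TCP and whose axes are the flange's). Camera axes: x right, y down, z forward; pixel columns grow to the right and rows downward; lengths in m; the calibration is good to about 2 mm. A picture is of the moment at which its call begins: read the wrist's pose just before it. camera_model takes no time and is no camera call.
- bot.job_done(): hands the job in; it is judged then, once.
The state is a dict: "clock": time; "qpos": joint angles; "qd": joint speeds; "joint_efforts": joint torques, N m; "position": TCP position; "tool_rot": TCP orientation; "force": force on the tool from outside, world axes, zero at the start; "moment": the same for the moment, N m; "grip_width": finger opening in m; "finger_force": force on a finger pad.
Only numpy, scipy, OpenCV 4.12 (cv2) and the standard library are available. Lean on these libraries where they do the work, as an engineer would, in place of code of your own. Each camera call takes 0.05 s, during which the arm holds its last target. There are 200 camera calls.

TASK

The four film reader parts stand on the dismantling strip in the order in which they came off. Move them one by one into the pockets of the assembly tray in the reverse order, so that the part that stood leftmost on the strip (left as the robot sees it) stands rightmost in the tray, and so on, one part upright in each pocket. Set each down gently without dropping it, and do not knock the jar about.

Things in the scene. Friction and masses are not known exactly. Their poses are not given: they have to be found in the camera images.
- roller: black rubber drive belt roller standing on end, 38 mm in diameter, rubber from 5 to 38 mm above its foot, with a thin steel shaft stub (10 mm diameter) on top, 54 mm tall in all. About 90 g. Origin: centre of its underside, z up the shaft. Can be gripped across any diameter, about 30 mm above its foot
- lampholder: chrome light tube holder: upright metal cylinder 32 mm in diameter on a 38 mm foot flange 6 mm thick, with two parallel upright contact ears on top (gap between them along its y axis), 56 mm tall in all; the plain cylinder runs from 6 to 42 mm. About 120 g. Origin: centre of its underside, z up. Can be gripped across the cylinder about 30 mm above its foot
- lens: matte grey lens barrel, upright cylinder 40 mm in diameter to 38 mm height, then a 32 mm front ring with a dark glass disc on top, 46 mm tall in all. About 150 g. Origin: centre of its underside, z up. Can be gripped about 30 mm above its foot
- cassette: clear polycarbonate film cassette, a box 40 mm (its x) x 36 mm (its y) x 44 mm tall with a spool dimly visible inside and two white strips along its top edges. About 80 g. Origin: centre of its underside, z up; at the start its x axis is within 0.15 rad of its pad's x axis. Can be gripped across its x sides about 30 mm above its foot
- pad_roller: fixed cork-brown disc, 54 mm across, 4 mm thick, on which the rubber roller stands at the start: marks its place in the row. Four such discs, 60 mm apart, lie on the dismantling strip (fixed aluminium bar 70 x 246 x 6 mm). Origin: centre of its underside; its top is 10 mm above the bench. y runs along the row to the robot's left, x across it away from the robot (yaw up to 0.3 rad)
- pad_lampholder: fixed cork-brown disc, 54 mm across, 4 mm thick, on which the chrome lamp holder stands at the start: marks its place in the row. Four such discs, 60 mm apart, lie on the dismantling strip (fixed aluminium bar 70 x 246 x 6 mm). Origin: centre of its underside; its top is 10 mm above the bench. y runs along the row to the robot's left, x across it away from the robot (yaw up to 0.3 rad)
- pad_lens: fixed cork-brown disc, 54 mm across, 4 mm thick, on which the lens barrel stands at the start: marks its place in the row. Four such discs, 60 mm apart, lie on the dismantling strip (fixed aluminium bar 70 x 246 x 6 mm). Origin: centre of its underside; its top is 10 mm above the bench. y runs along the row to the robot's left, x across it away from the robot (yaw up to 0.3 rad)
- pad_cassette: fixed cork-brown disc, 54 mm across, 4 mm thick, on which the clear cassette stands at the start: marks its place in the row. Four such discs, 60 mm apart, lie on the dismantling strip (fixed aluminium bar 70 x 246 x 6 mm). Origin: centre of its underside; its top is 10 mm above the bench. y runs along the row to the robot's left, x across it away from the robot (yaw up to 0.3 rad)
- tray: assembly tray, fixed steel, 66 x 256 mm, left or right of the strip: a row of four square pockets, 56 mm inside, floor 4 mm and wall tops 10 mm above the bench; 22 mm high lug at each end. Origin: centre of its underside. y runs along the row to the robot's left, x away from the robot (yaw up to 0.3 rad). Pocket centres left to right: y = +90, +30, -30, -90 mm, x = 0
- jar: bystander: small loose amber glass jar, 36 mm in diameter, 70 mm tall, standing on the bench between the strip and the tray. Origin: centre of its underside. To be left where it is

How it is judged:
By the outcome, as a careful person would: the job done as asked, in the order asked, and still so for the second after the job is handed in, with the robot touching nothing.
It also fails if it takes over 106 s, if anything falls off the work surface, if the arm or the gripper's body presses on something with over 40 N, if the wrist force passes 120 N, or if a joint passes its speed limit or range.

## Working session

There is one attempt and no reset: what is moved stays moved. The work goes in short steps, Python scripts to look and compute and a tool call to move; the robot and the scene stay as the last step left them, time stands still between calls to the robot, and variables do not carry over. Pictures are saved under pics/ and viewed, at most 14 in all, crops included, and the job is handed in when it is done.

Besides the shell and the picture viewer there is one more tool, called in YAML: its name, and indented under it one key for each argument. move_arm: Moves the arm, as the interface text tells. Its arguments: {"type":"object","properties":{"moves":{"type":"array","items":{"type":"array","items":{"type":"number"}}},"gripper":{"type":"number"},"newtons":{"type":"number"}},"required":["moves"]}

```bash
mkdir -p pics; cat > h.py <<'E'
import numpy as np, cv2
from workcell import monitor, grab_frame, camera_model, bot
def K(m): f=240/np.tan(np.radians(m["vfov"])/2); return f
def ray(m,u,v):
    f=K(m); d=np.array([(u-m["cx"])/f,(v-m["cy"])/f]); s=d.copy()
    for _ in range(20): s=d/(1+m["k1"]*(s@s))
    return np.array([s[0],s[1],1.])
def world(m,u,v,z):
    R=np.array(m["R"]);t=np.array(m["t"]); c=-R.T@t; r=R.T@ray(m,u,v)
    return c+r*(z-c[2])/r[2]
def proj(m,X):
    p=np.array(m["R"])@np.array(X,float)+np.array(m["t"]); s=p[:2]/p[2]; s=s*(1+m["k1"]*(s@s)); return s*K(m)+[m["cx"],m["cy"]]
E
python3 - <<'E'
from h import *
for n in("top","scene"):
    cv2.imwrite(f"pics/{n}.png",grab_frame(n)); m=camera_model(n); print(n,{k:(np.round(v,3).tolist()) for k,v in m.items()})
s=monitor.observe(); print(s)
E
```

```text
top {'vfov': 55.153, 'cx': 320.883, 'cy': 243.282, 'k1': -0.068, 'R': [[0.006, -1.0, 0.026], [-0.997, -0.008, -0.07], [0.071, -0.026, -0.997]], 't': [-0.007, 0.568, 0.748]}
scene {'vfov': 47.206, 'cx': 318.347, 'cy': 237.535, 'k1': -0.02, 'R': [[-0.5, 0.866, 0.003], [0.751, 0.436, -0.496], [-0.431, -0.245, -0.869]], 't': [0.288, -0.435, 1.251]}
{'clock': 0.1, 'qpos': array([ 1.2557899 ,  0.5219393 , -0.03632951,  1.5999095 ,  0.02118311,
        1.02110238, -0.11281255]), 'qd': array([-8.34977800e-04, -2.13468807e-03, -6.31778218e-04, -2.24955733e-03,
        9.43746117e-05,  2.29862752e-04, -3.98814139e-05]), 'joint_efforts': array([ 4.05487619e-03, -9.28498793e+01,  1.98384024e+00, -3.70535374e+01,
        1.80450222e-02,  5.41590431e-03,  7.90909439e-05]), 'position': array([ 0.15139062, -0.60611126,  0.24480753]), 'tool_rot': array([-3.14061969e+00,  5.16949062e-05,  2.44775143e-01]), 'force': array([0.1430175 , 0.48263711, 0.36839605]), 'moment': array([-0.00266699, -0.02043763, -0.01784433]), 'finger_force': 0.0, 'grip_width': 0.084896469183728}
```

View pics/top.png

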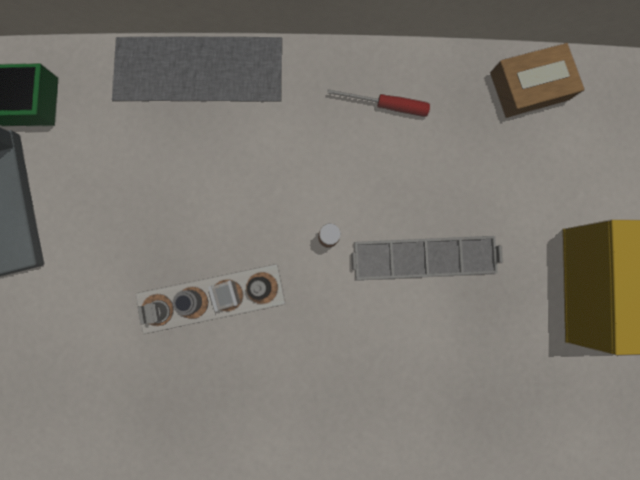

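View pics/scene.png

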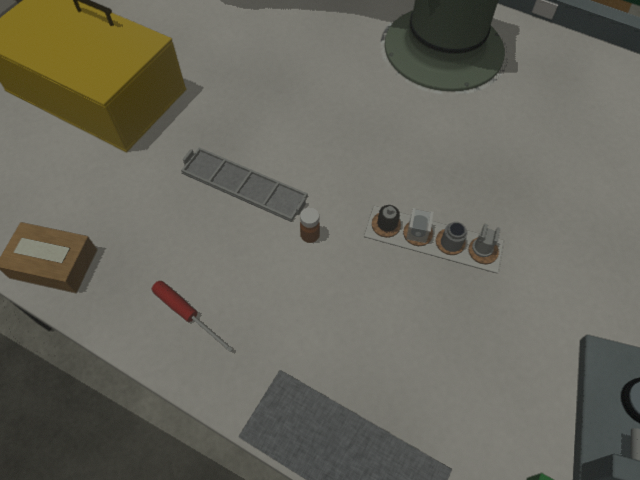

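```bash
python3 - <<'E'
from h import *
m=camera_model("top");print(-np.array(m["R"]).T@m["t"], proj(camera_model("scene"),[0,0,0]))
a=cv2.imread("pics/top.png")
cv2.imwrite("pics/c1.png",cv2.resize(a[250:350,125:295],None,fx=4.5,fy=4.5,interpolation=cv2.INTER_CUBIC)*1)
cv2.imwrite("pics/c2.png",cv2.resize(a[215:290,310:510],None,fx=4,fy=4,interpolation=cv2.INTER_CUBIC))
E
```

```text
[0.51356363 0.01640194 0.78638212] [444.49106838  47.18839589]
```

View pics/c1.png

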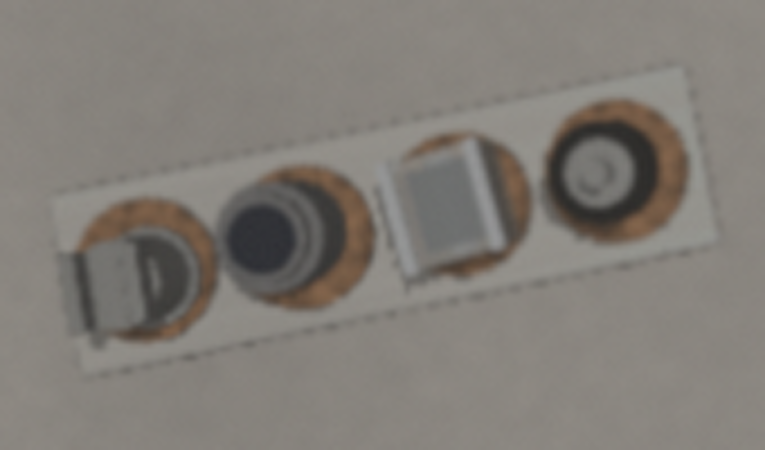

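View pics/c2.png

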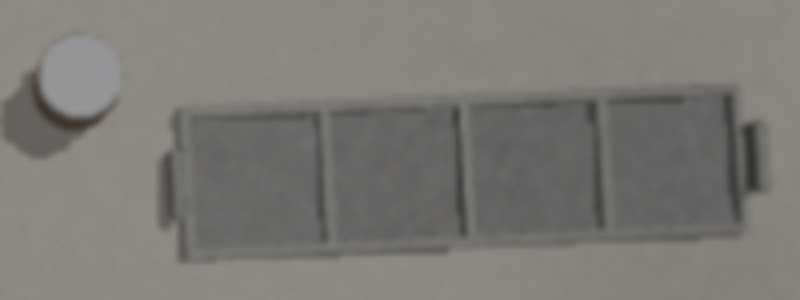

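```bash
python3 - <<'E'
from h import *
m=camera_model("top")
def c1(x,y,z): return world(m,(x+.5)/4.5-.5+125,(y+.5)/4.5-.5+250,z)[:2]
def c2(x,y,z): return world(m,(x+.5)/4-.5+310,(y+.5)/4-.5+215,z)[:2]
def rect(P,n):
    P=np.array(P); print(n,"centre",P.mean(0).round(4),"sides",[round(float(np.linalg.norm(P[i]-P[i-1])),4) for i in range(4)])
    d=(P[0]+P[3]-P[1]-P[2]); yaw=np.arctan2(-d[0],d[1]); print("yaw",yaw); return P.mean(0),yaw
sc,sy=rect([c1(*p,.006) for p in[(53,193),(684,66),(717,242),(85,378)]],"strip")
tc,ty=rect([c2(*p,.010) for p in[(180,108),(738,87),(742,235),(180,261)]],"tray")
for n,c,y in(("pads",sc,sy),("pockets",tc,ty)):
    print(n,[(c+k*np.array([-np.sin(y),np.cos(y)])).round(4).tolist() for k in(.09,.03,-.03,-.09)])
print("lens",c1(262,240,.056),"roller",c1(597,172,.064),c1(603,172,.048),"lampflange",c1(154,278,.016))
print("jar",c2(80,77,.07))
rect([c1(*p,.054) for p in[(376,185),(473,140),(508,255),(405,280)]],"cass")
E
```

```text
strip centre [0.4741 0.1827] sides [0.0703, 0.2422, 0.0672, 0.2421]
yaw 0.21309342547062485
tray centre [ 0.5452 -0.1825] sides [0.0648, 0.2427, 0.0639, 0.2432]
yaw 0.047286014331729
pads [[0.4551, 0.2707], [0.4677, 0.212], [0.4804, 0.1534], [0.4931, 0.0948]]
pockets [[0.5409, -0.0926], [0.5438, -0.1525], [0.5466, -0.2124], [0.5495, -0.2724]]
lens [0.46923125 0.21484461] roller [0.49418212 0.09667127] [0.49376772 0.0963205 ] lampflange [0.45239268 0.26561666]
jar [ 0.57921318 -0.01582299]
cass centre [0.4784 0.1526] sides [0.0349, 0.0375, 0.0423, 0.0372]
yaw 0.3445364351680501
```

move_arm:
  moves:
    - [0,0,50,0]
    - [15,30,90,0.1]
    - [45,80,90,0.2]
    - [75,130,90,0.35]
    - [105,180,90,0.5]
    - [130,230,90,0.65]
    - [155,280,90,0.8]
    - [180,330,80,0.95]
    - [205,380,70,1.1]
    - [230,430,60,1.25]
    - [255,480,50,1.4]
    - [275,530,40,1.5]
  gripper: 1
  newtons: 40

```text
clock: 1.6
position: [0.427, -0.0747, 0.285]
tool_rot: [3.141, 0.0, 1.749]
force: [1.0, -1.4, 0.0]
grip_width: 0.0855
finger_force: 0.0
```

```bash
python3 - <<'E'
from h import *
print(np.round(camera_model("wrist")["T_tool_cam"],3), {k:v for k,v in camera_model("wrist").items() if k!="T_tool_cam"})
E
```

```text
[[-0.001 -0.964 -0.266  0.068]
 [ 1.    -0.    -0.001 -0.   ]
 [ 0.    -0.266  0.964 -0.129]
 [ 0.     0.     0.     1.   ]] {'vfov': 62.91948504966466, 'cx': 311.1371603155302, 'cy': 233.38668532936123, 'k1': -0.06995613715431287}
```

move_arm:
  moves:
    - [10,60,0,0.04]
    - [20,120,0,0.04]
    - [27,175,-20,0.04]
    - [34,225,-45,0.04]
    - [39,265,-70,0.04]
    - [41,285,-85,0.04]
    - [41,291,-85,0.04]
    - [41,291,-85,0.04]

```text
clock: 2.6
position: [0.4675, 0.2144, 0.2007]
tool_rot: [3.141, 0.0, 1.785]
force: [-0.0, -0.8, 0.0]
grip_width: 0.0852
finger_force: 0.0
```

```bash
cat >> h.py <<'E'
from scipy.spatial.transform import Rotation as Ro
def wristcam(s):
    m=dict(camera_model("wrist")); T=np.eye(4); T[:3,:3]=Ro.from_euler("xyz",s["tool_rot"]).as_matrix(); T[:3,3]=s["position"]
    C=T@np.array(m["T_tool_cam"]); m["R"]=C[:3,:3].T; m["t"]=-C[:3,:3].T@C[:3,3]; return m
def shot(n):
    s=monitor.observe(); m=wristcam(s); a=grab_frame("wrist"); cv2.imwrite(f"pics/{n}.png",a)
    np.save(f"pics/{n}.npy",m,allow_pickle=True); print(s["position"],s["tool_rot"]); return m,a
def load(n): return np.load(f"pics/{n}.npy",allow_pickle=True).item()
E
python3 -c "
from h import *
shot('w1')"
```

```text
[0.46749533 0.21437413 0.20071112] [3.14147218e+00 1.28502122e-04 1.78475267e+00]
```

View pics/w1.png

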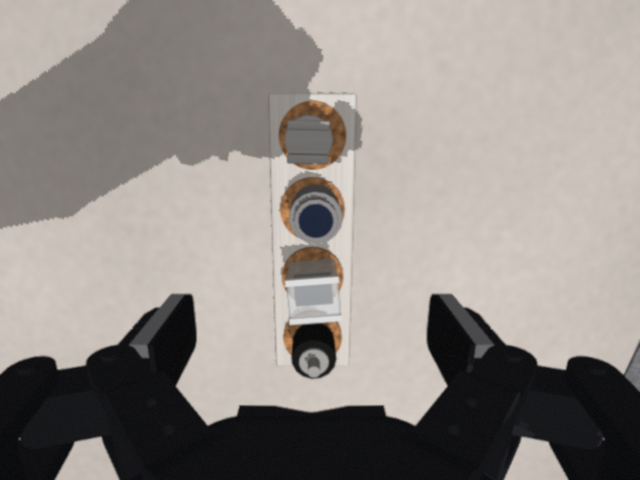

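```bash
python3 - <<'E'
from h import *
a=cv2.imread("pics/w1.png")[85:385,255:375]
b=cv2.resize(a,None,fx=5,fy=5,interpolation=cv2.INTER_CUBIC) # 600x1500
b=np.hstack([b[:750],b[750:]])  # 1200 wide,750
b=cv2.resize(b,None,fx=.65,fy=.65,interpolation=cv2.INTER_AREA)
cv2.imwrite("pics/w1c.png",b);print(b.shape)
E
```

```text
(488, 780, 3)
```

View pics/w1c.png

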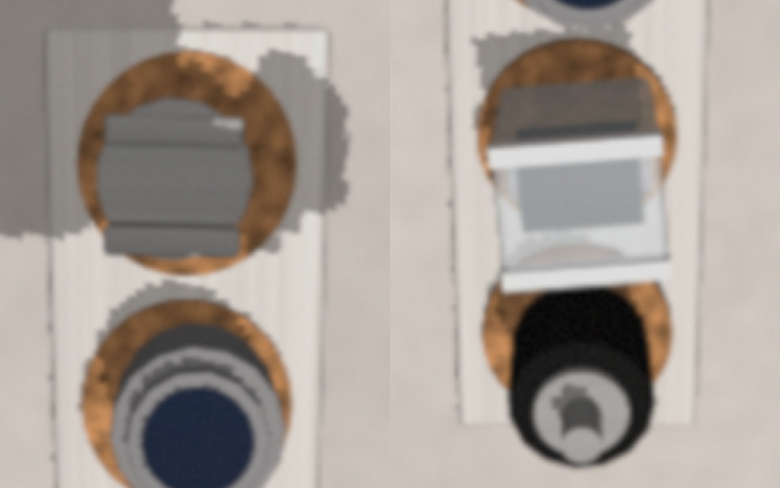

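```bash
python3 - <<'E'
from h import *
m=load("w1")
def L(x,y,z): return world(m,(x+.5)/3.25-.5+255,(y+.5)/3.25-.5+85,z)[:2]
def Rr(x,y,z): return L(x-390,y+487.5,z)
print("lamp",L(174,185,.064),"pad",L(187,163,.01))
print("lens",L(198,440,.056)); print("roller",Rr(580,443,.064),Rr(581,392,.048)); print("pad cass",Rr(577,135,.01))
P=np.array([Rr(*p,.054) for p in[(487,152),(662,137),(670,277),(503,290)]])
print("cass",P.mean(0),[np.linalg.norm(P[i]-P[i-1]) for i in range(4)], [np.arctan2(*(P[b]-P[a])[::-1]) for a,b in((0,1),(3,2),(3,0),(2,1))])
Q=np.array([L(48,30,.006),L(328,30,.006)]);print("strip top corners",Q,np.arctan2(*(Q[1]-Q[0])[::-1]))
Q=np.array([Rr(463,423,.006),Rr(692,423,.006)]);print(Q)
E
```

```text
lamp [0.45285055 0.27038936] pad [0.45488003 0.27412611]
lens [0.46959623 0.21734515]
roller [0.49338286 0.09985802] [0.49286744 0.10374015]
pad cass [0.48036192 0.15689651]
cass [0.48167249 0.15424136] [np.float64(0.03590065400530175), np.float64(0.0408040588366221), np.float64(0.03612987692512368), np.float64(0.040270984339839076)] [np.float64(0.3052304496578285), np.float64(0.29968893161821714), np.float64(1.8720267856290544), np.float64(1.857279566089863)]
strip top corners [[0.41529575 0.29783472]
 [0.48155827 0.31220059]] 0.2134981113485859
[[0.46731191 0.05974787]
 [0.53289759 0.07395791]]
```

move_arm:
  moves:
    - [12,-55,0,0]
    - [24,-105,0,0]
    - [26,-117,-20,0]
    - [26,-117,-60,0]
    - [26,-117,-95,0]
    - [26,-117,-125,0]
    - [26,-117,-145,0]
    - [26,-117,-157,0]
    - [26,-117,-165,0]
    - [26,-117,-165,0]
  gripper: 1

```text
clock: 3.9
position: [0.4936, 0.0974, 0.0354]
tool_rot: [3.142, 0.0, 1.784]
force: [-0.1, 0.9, 0.9]
grip_width: 0.0852
finger_force: 0.0
```

move_arm:
  moves:
    - [0,0,0,0]
    - [0,0,0,0]
    - [0,0,0,0]
    - [0,0,0,0]
    - [0,0,0,0]
    - [0,0,0,0]
    - [0,0,0,0]
    - [0,0,0,0]
  gripper: 0
  newtons: 40

```text
clock: 4.9
position: [0.4937, 0.0976, 0.0358]
tool_rot: [3.141, 0.0, 1.785]
force: [-1.3, -1.3, 8.3]
grip_width: 0.0368
finger_force: 39.0
```

move_arm:
  moves:
    - [0,0,10,0]
    - [0,0,40,0]
    - [0,0,80,0]
    - [4,-15,105,0]
    - [14,-55,110,-0.04]
    - [26,-105,110,-0.09]
    - [38,-150,110,-0.13]
    - [46,-182,110,-0.166]
    - [48,-190,110,-0.166]
    - [48,-190,80,-0.166]
    - [48,-190,60,-0.166]
    - [48,-190,60,-0.166]

```text
clock: 6.4
position: [0.5407, -0.0916, 0.0943]
tool_rot: [-3.139, -0.001, 1.62]
force: [-0.8, -0.3, 0.0]
grip_width: 0.0371
finger_force: 40.3
```

```bash
python3 -c "
from h import *
m,a=shot('w2');print([proj(m,p+[.01]) for p in [[.5409,-.0926],[.5438,-.1525],[.5466,-.2124]]])"
```

```text
[ 0.54069478 -0.09155054  0.09433602] [-3.13929668e+00 -7.97281666e-04  1.62004351e+00]
[array([312.81364095, 250.61577185]), array([312.66814617, 343.37525808]), array([312.38216385, 422.52917217])]
```

View pics/w2.png

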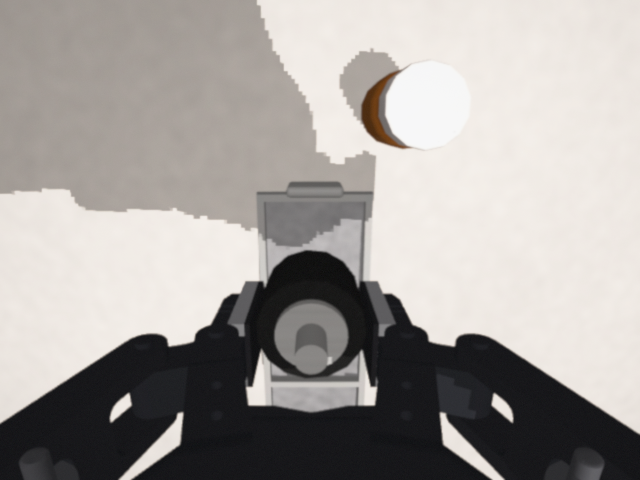

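```bash
python3 -c "
from h import *
m=load('w2')
for p in [(258,193),(372,193),(315,193),(315,381),(315,384),(267,381),(363,381)]: print(p,world(m,*p,.01))
t=np.array([.5452,-.1825]);y=.047
for k in(.122,): print('top-cam end wall',t+k*np.array([-np.sin(y),np.cos(y)]))
s=monitor.observe();print(s['position'])"
```

```text
(258, 193) [ 0.50912151 -0.06087486  0.01      ]
(372, 193) [ 0.57176182 -0.05778595  0.01      ]
(315, 193) [ 0.54044739 -0.05936348  0.01      ]
(315, 381) [ 0.54664254 -0.17968037  0.01      ]
(315, 384) [ 0.54675969 -0.18194221  0.01      ]
(267, 381) [ 0.51608341 -0.18133416  0.01      ]
(363, 381) [ 0.57720622 -0.17826746  0.01      ]
top-cam end wall [ 0.53946811 -0.06063472]
[ 0.54130406 -0.09165755  0.09525763]
```

move_arm:
  moves:
    - [0,0,-20,0]
    - [0,0,-40,0]
    - [0,0,-52,0]
    - [0,0,-58,0]
    - [0,0,-62,0]
    - [0,0,-64,0]
    - [0,0,-65,0]
    - [0,0,-66,0]
    - [0,0,-66,0]

```text
clock: 7.58
position: [0.5417, -0.0925, 0.0298]
tool_rot: [3.141, 0.0, 1.619]
force: [-2.4, -0.4, 7.5]
grip_width: 0.0369
finger_force: 41.1
```

move_arm:
  moves:
    - [0,0,0,0]
    - [0,0,0,0]
    - [0,0,0,0]
    - [0,0,0,0]
    - [0,0,5,0]
    - [0,0,20,0]
    - [0,0,50,0]
    - [0,0,90,0]
    - [0,0,130,0]
  gripper: 0.9

```text
clock: 8.7
position: [0.5413, -0.0923, 0.1616]
tool_rot: [3.141, -0.0, 1.619]
force: [0.2, -0.6, -0.0]
grip_width: 0.0766
finger_force: 0.0
```

move_arm:
  moves:
    - [-10,50,10,0.05]
    - [-24,105,10,0.1]
    - [-38,160,10,0.18]
    - [-52,210,10,0.254]
    - [-60,242,5,0.254]
    - [-61,245,-25,0.254]
    - [-61,245,-65,0.254]
    - [-61,245,-95,0.254]
    - [-61,245,-112,0.254]
    - [-61,245,-121,0.254]
    - [-61,245,-124,0.254]
    - [-61,245,-124,0.254]
  gripper: 1

```text
clock: 10.2
position: [0.4808, 0.1527, 0.0359]
tool_rot: [3.141, 0.0, 1.873]
force: [0.8, -0.3, -0.0]
grip_width: 0.0852
finger_force: 0.0
```

move_arm:
  moves:
    - [0,0,0,0]
    - [0,0,0,0]
    - [0,0,0,0]
    - [0,0,0,0]
    - [0,0,0,0]
    - [0,0,0,0]
    - [0,0,0,0]
    - [0,0,0,0]
  gripper: 0

```text
clock: 11.2
position: [0.4807, 0.1527, 0.0357]
tool_rot: [3.141, 0.0, 1.873]
force: [-1.1, -1.1, 7.4]
grip_width: 0.0393
finger_force: 40.3
```

move_arm:
  moves:
    - [0,0,10,0]
    - [0,0,40,0]
    - [0,0,80,0]
    - [4,-20,108,0]
    - [14,-70,110,-0.05]
    - [26,-125,110,-0.1]
    - [38,-180,110,-0.16]
    - [50,-235,110,-0.21]
    - [60,-285,110,-0.255]
    - [64,-305,100,-0.255]
    - [64,-305,70,-0.255]
    - [64,-305,45,-0.255]

```text
clock: 12.7
position: [0.5442, -0.1519, 0.0795]
tool_rot: [-3.141, -0.001, 1.618]
force: [0.5, 0.2, -2.2]
grip_width: 0.0394
finger_force: 40.6
```

move_arm:
  moves:
    - [0,0,-20,0]
    - [0,0,-35,0]
    - [0,0,-43,0]
    - [0,0,-47,0]
    - [0,0,-49,0]
    - [0,0,-50,0]
    - [0,0,-51,0]
    - [0,0,-51,0]
    - [0,0,-51,0]

```text
clock: 13.82
position: [0.5447, -0.1524, 0.0297]
tool_rot: [3.141, 0.0, 1.618]
force: [-1.7, 0.7, 6.2]
grip_width: 0.0393
finger_force: 41.3
```

Contact shown by the force; release, retreat, and look from above at both placed parts.

move_arm:
  moves:
    - [0,0,0,0]
    - [0,0,0,0]
    - [0,0,0,0]
    - [0,0,0,0]
    - [0,0,5,0]
    - [0,0,20,0]
    - [0,0,50,0]
    - [0,0,90,0]
    - [0,0,130,0]
    - [0,0,130,0]
  gripper: 0.9

```text
clock: 15.08
position: [0.5458, -0.1526, 0.163]
tool_rot: [3.137, 0.002, 1.618]
force: [0.7, 0.2, -1.4]
grip_width: 0.0769
finger_force: 0.0
```

```bash
python3 -c "
from h import *
shot('w3')"
```

```text
[ 0.54583109 -0.15264032  0.16298306] [3.13666832e+00 1.79440853e-03 1.61754076e+00]
```

View pics/w3.png

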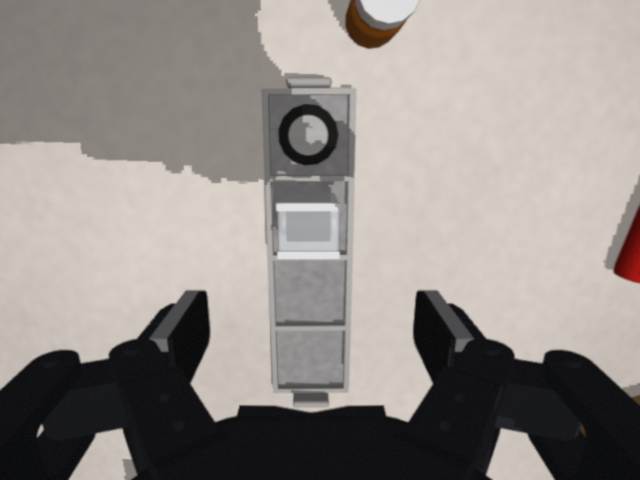

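move_arm:
  moves:
    - [-10,50,10,0.03]
    - [-21,105,10,0.06]
    - [-32,160,10,0.09]
    - [-44,215,10,0.12]
    - [-55,270,10,0.15]
    - [-66,325,10,0.167]
    - [-74,360,0,0.167]
    - [-75,368,-30,0.167]
    - [-75,368,-70,0.167]
    - [-75,368,-100,0.167]
    - [-75,368,-118,0.167]
    - [-75,368,-124,0.167]
  gripper: 1

```text
clock: 16.62
position: [0.469, 0.2156, 0.0345]
tool_rot: [-3.14, 0.0, 1.785]
force: [0.1, -0.6, -0.8]
grip_width: 0.0852
finger_force: 0.0
```

move_arm:
  moves:
    - [0,0,0,0]
    - [0,0,0,0]
    - [0,0,0,0]
    - [0,0,0,0]
    - [0,0,0,0]
    - [0,0,0,0]
    - [0,0,0,0]
    - [0,0,0,0]
    - [0,0,0,0]
  gripper: 0

```text
clock: 17.75
position: [0.4699, 0.2157, 0.0362]
tool_rot: [3.14, -0.0, 1.785]
force: [-2.1, -1.0, 9.6]
grip_width: 0.039
finger_force: 39.1
```

move_arm:
  moves:
    - [0,0,10,0]
    - [0,0,40,0]
    - [0,0,80,0]
    - [2,-15,108,0]
    - [10,-55,110,-0.02]
    - [20,-110,110,-0.05]
    - [30,-165,110,-0.08]
    - [40,-220,110,-0.1]
    - [50,-275,110,-0.13]
    - [60,-330,110,-0.15]
    - [70,-385,110,-0.167]
    - [76,-420,110,-0.167]

```text
clock: 19.25
position: [0.5452, -0.2074, 0.146]
tool_rot: [3.141, 0.001, 1.615]
force: [-0.4, 0.3, -0.8]
grip_width: 0.0388
finger_force: 40.8
```

move_arm:
  moves:
    - [1,-8,-10,0]
    - [1,-8,-50,0]
    - [1,-8,-80,0]
    - [1,-8,-98,0]
    - [1,-8,-108,0]
    - [1,-8,-112,0]
    - [1,-8,-114,0]
    - [1,-8,-115,0]
    - [1,-8,-116,0]
    - [1,-8,-116,0]

```text
clock: 20.5
position: [0.5467, -0.2125, 0.0303]
tool_rot: [3.141, 0.001, 1.618]
force: [-4.3, 1.2, 11.4]
grip_width: 0.0385
finger_force: 42.3
```

move_arm:
  moves:
    - [0,0,0,0]
    - [0,0,0,0]
    - [0,0,0,0]
    - [0,0,0,0]
    - [0,0,5,0]
    - [0,0,20,0]
    - [0,0,50,0]
    - [0,0,90,0]
    - [0,0,130,0]
  gripper: 0.9

```text
clock: 21.62
position: [0.5464, -0.2123, 0.1616]
tool_rot: [3.141, 0.0, 1.618]
force: [-1.4, -0.7, -0.7]
grip_width: 0.0772
finger_force: 0.0
```

move_arm:
  moves:
    - [-10,50,10,0.03]
    - [-20,105,10,0.06]
    - [-31,160,10,0.09]
    - [-42,215,10,0.12]
    - [-53,270,10,0.15]
    - [-64,325,10,0.167]
    - [-75,380,10,0.167]
    - [-85,430,10,0.167]
    - [-92,465,0,0.167]
    - [-94,480,-30,0.167]
    - [-94,480,-50,0.167]
    - [-94,480,-50,0.167]
  gripper: 1

```text
clock: 23.12
position: [0.4521, 0.2665, 0.1087]
tool_rot: [-3.14, 0.001, 1.784]
force: [-0.4, -0.3, 0.4]
grip_width: 0.0854
finger_force: 0.0
```

```bash
python3 -c "
from h import *
m,a=shot('w4'); print(proj(m,[.4525,.268,.04]))"
```

```text
[0.45213197 0.2665454  0.10869278] [-3.13979486e+00  1.08718915e-03  1.78442727e+00]
[313.54878008 255.27044796]
```

View pics/w4.png

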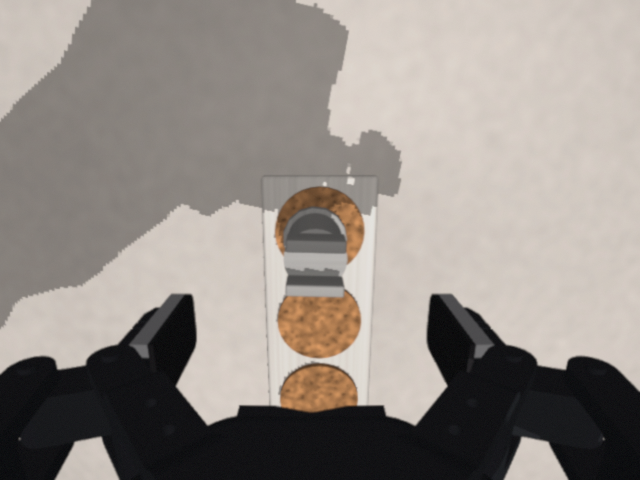

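move_arm:
  moves:
    - [0,0,-25,0]
    - [0,0,-50,0]
    - [0,0,-65,0]
    - [0,0,-72,0]
    - [0,0,-74,0]
    - [0,0,-74,0]

```text
clock: 23.92
position: [0.4528, 0.2677, 0.0358]
tool_rot: [3.141, -0.0, 1.785]
force: [-0.6, -0.5, 0.1]
grip_width: 0.0854
finger_force: 0.0
```

move_arm:
  moves:
    - [0,0,0,0]
    - [0,0,0,0]
    - [0,0,0,0]
    - [0,0,0,0]
    - [0,0,0,0]
    - [0,0,0,0]
    - [0,0,0,0]
    - [0,0,0,0]
    - [0,0,0,0]
  gripper: 0

```text
clock: 25.05
position: [0.4526, 0.2677, 0.0356]
tool_rot: [3.141, 0.0, 1.785]
force: [-0.6, -1.0, 7.1]
grip_width: 0.0309
finger_force: 39.1
```

move_arm:
  moves:
    - [0,0,5,0]
    - [0,0,25,0]
    - [0,0,60,0]
    - [2,-10,95,0]
    - [8,-45,110,0]
    - [17,-95,110,-0.03]
    - [26,-145,110,-0.06]
    - [36,-200,110,-0.08]
    - [46,-255,110,-0.1]
    - [56,-310,110,-0.12]
    - [66,-365,110,-0.14]
    - [76,-420,110,-0.167]
  newtons: 60

```text
clock: 26.55
position: [0.5286, -0.1542, 0.1467]
tool_rot: [3.141, -0.0, 1.617]
force: [1.1, 0.7, -1.2]
grip_width: 0.0306
finger_force: 59.5
```

move_arm:
  moves:
    - [10,-55,0,0]
    - [19,-105,0,0]
    - [21,-120,-15,0]
    - [21,-120,-50,0]
    - [21,-120,-80,0]
    - [21,-120,-98,0]
    - [21,-120,-108,0]
    - [21,-120,-112,0]
    - [21,-120,-114,0]
    - [21,-120,-115,0]
    - [21,-120,-116,0]
    - [21,-120,-116,0]

```text
clock: 28.05
position: [0.5497, -0.2725, 0.0297]
tool_rot: [3.141, 0.0, 1.618]
force: [-0.9, 0.3, 5.7]
grip_width: 0.0303
finger_force: 60.0
```

move_arm:
  moves:
    - [0,0,0,0]
    - [0,0,0,0]
    - [0,0,0,0]
    - [0,0,0,0]
    - [0,0,5,0]
    - [0,0,20,0]
    - [0,0,50,0]
    - [0,0,90,0]
    - [0,0,130,0]
    - [-5,50,140,0]
    - [-8,90,150,0]
    - [-8,90,150,0]
  gripper: 0.9

```text
clock: 29.55
position: [0.5421, -0.1794, 0.1815]
tool_rot: [3.139, 0.0, 1.622]
force: [-0.1, -0.5, -0.1]
grip_width: 0.0766
finger_force: 0.0
```

```bash
python3 -c "
from h import *
shot('w5'); a=cv2.imread('pics/w5.png'); t=grab_frame('scene'); cv2.imwrite('pics/w5c.png',np.hstack([a[40:440,230:430],cv2.resize(t[130:280,160:385],None,fx=2.6,fy=2.6)[:390].copy() if 0 else cv2.resize(t[130:280,160:385],(595,400))]))"
```

```text
[ 0.54205439 -0.17936582  0.18147648] [3.13937206e+00 3.54116983e-04 1.62211350e+00]
```

View pics/w5c.png

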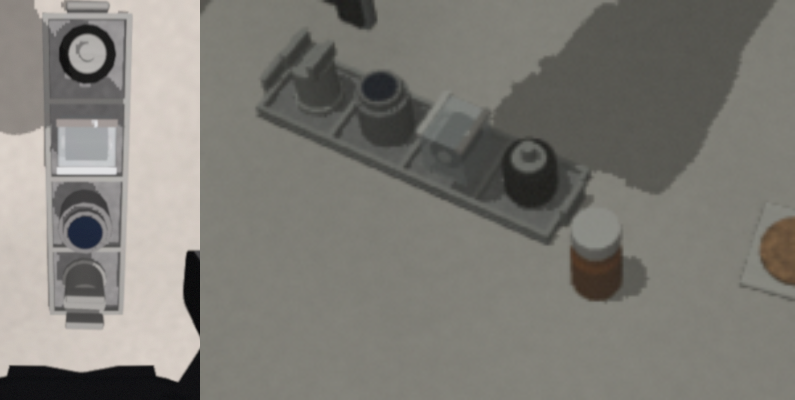

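All four parts stand upright, one per pocket. From left to right they are roller, cassette, lens and lampholder. The jar is in its place and the gripper is clear.

```bash
python3 -c "
from h import *
print(bot.job_done())"
```

```text
the job is handed in; nothing more can be done
None
```

The job is handed in: the four parts stand upright in the tray in reversed order (left to right: roller, cassette, lens, lampholder), the jar was not touched, and the clock was at about 30 s of the 106 s allowed.

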